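# Set up the airbrush station

## Robot

A 6-joint arm with a two-finger parallel gripper is mounted at the origin on a cart in front of the work surface, level with it; the furniture and walls round the work are solid. World frame = base frame: x ahead of the robot, y to its left, z up, the work surface at z = 0. Lengths are in mm, angles in rad, forces in N, time in s.
With the tool pointing down it reaches from about 300 to 775 mm from the base axis. Payload 14.6 kg.
Tool frame: the origin (TCP) lies at the very end of the fingers, on their centre line; the grasp point (between the pads) lies 19 mm behind it (grip_point_offset is the distance from the TCP to the grasp point, in mm); z points along the fingers, y is the line along which they close (so a half turn about z gives the same grasp; the last joint's range is limited). The gripper opens to 94 mm and grips with 3 to 60 N. Pads are 16 mm wide; open, the fingers measure 119 mm over their backs; the gripper's body (75 mm by 177 mm) begins 78 mm behind the grasp point.
Start: joints at [-1.324, 0.3, 1.521, -0, 1.321, -0.067], TCP at [169.764, -523.134, 205.446] pointing down, gripper open.
Joint ranges: [-3.03, 3.03], [-0.79, 2.21], [0.23, 2.52], [-1.04, 4.18], [0, 3.07], [-2.55, 2.55]. Speed limits (rad/s): [2.22, 2.22, 2.57, 3.14, 3.14, 3.14].

## Interface

Orientations are given as [roll, pitch, yaw] about the fixed x, y, z axes, in that order (R = Rz(yaw) Ry(pitch) Rx(roll)).
In Python, from cell import read_state, camera, camera_info, sign_off, grip_point_offset gives the robot as it stands.
- The arm moves only by the shell command python3 -m handwheel 'ROWS' [FORCE]. ROWS is text: rows parted by semicolons, each of 5 numbers parted by spaces: the shift along the world's x, y, z in units of 40 mm (1.0 is 40 mm), then the turn about the world's z in units of 5 degrees (1.0 is 5 degrees), then the closure, from 0 (fully open) to 1 (shut). In form: dx dy dz yaw gripper; .... A call has 1 to 12 rows; each row shifts and turns the commanded pose from where the row before left it; what a row does not reach is not made up. A row lasts 1/12 s, in which the tool goes at most 41.7 mm and 7.16 degrees, less where a joint would pass 70% of its speed; a pose out of reach is approached as far as the arm can. A call is refused whole if a number of a shift passes 1 or a number of a turn 1, either way. A call with a gripper value outside its range is refused whole. The fingers move at their own pace and stop on an object; FORCE is the grip in N (left out, the last holds). Time passes only in rows, so rows that do not move let the fingers close. It gives the time, the measured TCP pose, the force, the opening and the grip force at its end, in the units of the state.
- read_state(): the state, without advancing time (a new reading comes with each control period).
- camera(name): name is "scene" or "side" or "wrist"; returns (picture, depth): 400x640x3 uint8, red, green, blue; 400x640 float32, mm along the optical axis (not along the pixel's ray), 0 where there is no reading.
- camera_info(name): a dict with "intrinsics" (3x3 intrinsics, pixels), "k1" (the pictures are not rectified: a ray, as slopes to the right and down, at radius r is drawn at 1 + k1 r^2 times it, then the intrinsics apply), "world_from_camera" (4x4, takes a point from camera to world coordinates). Camera axes: x right, y down, z forward; pixel columns grow to the right and rows downward; lengths in mm; the calibration is good to about 2 mm. A picture is of the moment at which its call begins: read the wrist's pose just before it. camera_info takes no time and is no camera call; for the wrist camera it gives the pose at the moment of the call.
- sign_off(): hands the job in; it is judged then, once.
The state is a dict: "clock": time; "joints": joint angles; "qd": joint speeds; "effort": joint torques, N m; "eef_pos": TCP position; "eef_rot": TCP orientation; "wrist_force": force on the tool from outside, world axes, zero at the start; "moment": the same for the moment, N m; "finger_gap": finger opening in mm; "finger_force": force on a finger pad.
Only numpy, scipy, OpenCV 4.12 (cv2) and the standard library are available. Lean on these libraries where they do the work, as an engineer would, in place of code of your own. Each camera call takes 0.05 s, during which the arm holds its last target. There are 200 camera calls.

## Task

Set up the airbrush station for colouring sweets: first put the two little squeeze bottles that stand loose to the right of it upright into the two empty sockets of its block, fully down, beside the one that is there already. Then set the air: take the upright handle on the valve wheel, screw the valve closed (clockwise) to its stop and open it again by exactly two full turns; keep hold of the handle and finish like that, ready to shut off at once when the air is switched on. Do not knock a bottle over, and leave everything else on the table where it is.

Things in the scene. Friction and masses are not known exactly. Their poses are not given: they have to be found in the camera images.
- bottle_a_mid (a point): centre, half-way up, of one of three alike little squeeze bottles with a white screw cap: round body 25 mm across from the foot to about 34 mm up, then a rounded shoulder and the cap, about 18 mm across and tapering, to 68 mm; point is 34 mm above the foot; 22 to 40 g; axis z runs up the bottle. Stands loose on the table, to go into socket_0 or socket_1, either one
- bottle_b_mid (a point): centre, half-way up, of one of three alike little squeeze bottles with a white screw cap: round body 25 mm across from the foot to about 34 mm up, then a rounded shoulder and the cap, about 18 mm across and tapering, to 68 mm; point is 34 mm above the foot; 22 to 40 g; axis z runs up the bottle. Stands loose on the table, to go into socket_0 or socket_1, either one
- bottle_c_mid (a point): centre, half-way up, of one of three alike little squeeze bottles with a white screw cap: round body 25 mm across from the foot to about 34 mm up, then a rounded shoulder and the cap, about 18 mm across and tapering, to 68 mm; point is 34 mm above the foot; 22 to 40 g; axis z runs up the bottle. Already stands fully down in socket_2
- socket_0 (a point): centre of the mouth of a bottle socket (nearest the robot along a row of three, 45 mm apart) in the aluminium block on the air station: round bore 28.5 mm across with a 2 mm chamfer, 20 mm deep, mouth 50 mm above the table; block 144 x 46 mm, 23 mm from bore axis to its long sides; z up, x along the row, away from the robot at station yaw 0. The block is fixed to the station. A bottle standing on the bore's floor has its half-way point 14 mm above the mouth
- socket_1 (a point): centre of the mouth of a bottle socket (middle along a row of three, 45 mm apart) in the aluminium block on the air station: round bore 28.5 mm across with a 2 mm chamfer, 20 mm deep, mouth 50 mm above the table; block 144 x 46 mm, 23 mm from bore axis to its long sides; z up, x along the row, away from the robot at station yaw 0. The block is fixed to the station. A bottle standing on the bore's floor has its half-way point 14 mm above the mouth
- socket_2 (a point): centre of the mouth of a bottle socket (farthest along a row of three, 45 mm apart) in the aluminium block on the air station: round bore 28.5 mm across with a 2 mm chamfer, 20 mm deep, mouth 50 mm above the table; block 144 x 46 mm, 23 mm from bore axis to its long sides; z up, x along the row, away from the robot at station yaw 0. The block is fixed to the station. A bottle standing on the bore's floor has its half-way point 14 mm above the mouth
- valve_axis (a point): on the vertical axis of the valve's hand wheel, 86 mm above the table, level with the wheel rim when closed; fixed to the air station (a 190 x 280 mm grey plate bolted down, top 14 mm above the table); the regulator stands 87 mm behind this axis, 88 mm tall; nothing else within 100 mm of the axis, outside the wheel, stands above 80 mm. z up, axes as the station's
- valve_wheel (a joint): turn of the hand wheel in rad: 0 = closed against its seat (hard stop), grows as it opens, anticlockwise seen from above, 6.283 a turn; the screw lifts wheel and handle 1.5 mm a turn as it opens. Starts open by a quarter to one and an eighth turns. Dark steel wheel, 102 mm across over the rim, rim 10 mm thick; stiff with friction of about 0.1 N m (about 2 to 3 N at the handle), stays where it is left
- handle_mid (a point): middle, half-way up, of the upright black revolving handle on the wheel rim, 46 mm from the wheel axis; round, 18 to 19 mm across, 47 mm long; its foot is 23.5 mm below this point and 2 mm above the wheel rim. About 116 mm above the table when the valve is closed
- crank_handle: the revolving handle; it spins freely on its own upright pin, so a gripper that holds it can keep its own direction while it is carried round the wheel; origin at its foot on its axis, z up
- dropper: brown dropper bottle with black rubber bulb, 33 mm across, 102 mm tall; not for the sockets, leave it (origin at the centre of its underside)
- fluted_cutter: small fluted round steel cutter, 20 mm, 21 mm tall; leave it (origin at the centre of its underside)
- blossom_cutter: small blossom-shaped steel cutter, 23 mm, 18 mm tall; leave it (origin at the centre of its underside)
- dough_lump: lump of dough, 40 x 56 x 26 mm; leave it (origin at the centre of its underside)
- jigger: double-ended steel measuring cup, 41 mm across, 100 mm tall; leave it (origin at the centre of its underside)
- ball_end_tool: slim white modelling tool lying down, 55 x 95 x 12 mm; leave it (origin at the centre of its underside)
- stick_b: wooden shaping stick lying down, 28 x 105 x 25 mm; leave it (origin at the centre of its underside)
- bottle_a: the same bottle as bottle_a_mid; origin at the centre of its foot
- bottle_b: the same bottle as bottle_b_mid; origin at the centre of its foot
- bottle_c: the same bottle as bottle_c_mid; origin at the centre of its foot

How it is judged (in metres and radians):
On the way, in this order (a step that is already met when the one before it is completed fails the run):
1. all three bottles stand fully down in the sockets, one in each, and are let go (((horizontal distance between bottle_a_mid and socket_0 below 0.006 m and z of bottle_a_mid in the frame of socket_0 below 0.017 m) or (horizontal distance between bottle_a_mid and socket_1 below 0.006 m and z of bottle_a_mid in the frame of socket_1 below 0.017 m) or (horizontal distance between bottle_a_mid and socket_2 below 0.006 m and z of bottle_a_mid in the frame of socket_2 below 0.017 m)) and ((horizontal distance between bottle_b_mid and socket_0 below 0.006 m and z of bottle_b_mid in the frame of socket_0 below 0.017 m) or (horizontal distance between bottle_b_mid and socket_1 below 0.006 m and z of bottle_b_mid in the frame of socket_1 below 0.017 m) or (horizontal distance between bottle_b_mid and socket_2 below 0.006 m and z of bottle_b_mid in the frame of socket_2 below 0.017 m)) and ((horizontal distance between bottle_c_mid and socket_0 below 0.006 m and z of bottle_c_mid in the frame of socket_0 below 0.017 m) or (horizontal distance between bottle_c_mid and socket_1 below 0.006 m and z of bottle_c_mid in the frame of socket_1 below 0.017 m) or (horizontal distance between bottle_c_mid and socket_2 below 0.006 m and z of bottle_c_mid in the frame of socket_2 below 0.017 m)) and angle between each of bottle_a_mid, bottle_b_mid, bottle_c_mid's own z axis and vertical below 0.15 rad and contact force between the fingers and bottle_a below 0.1 N and contact force between the fingers and bottle_b below 0.1 N and contact force between the fingers and bottle_c below 0.1 N), for 0.2 s.
2. the valve is closed to its stop (within 0.06 rad) (value of joint valve_wheel below 0.06 rad), for 0.2 s.
At the end, for the whole second after the job is handed in: valve at rest two turns from its stop (12.57 rad, within 0.25); the fingers hold the handle (over 2 N, grasp point within 15 mm of its axis and 30 mm of its middle); each bottle upright (within 0.15 rad) in a socket, within 3 mm of its floor and 6 mm of its axis (((horizontal distance between bottle_a_mid and socket_0 below 0.006 m and z of bottle_a_mid in the frame of socket_0 below 0.017 m) or (horizontal distance between bottle_a_mid and socket_1 below 0.006 m and z of bottle_a_mid in the frame of socket_1 below 0.017 m) or (horizontal distance between bottle_a_mid and socket_2 below 0.006 m and z of bottle_a_mid in the frame of socket_2 below 0.017 m)) and ((horizontal distance between bottle_b_mid and socket_0 below 0.006 m and z of bottle_b_mid in the frame of socket_0 below 0.017 m) or (horizontal distance between bottle_b_mid and socket_1 below 0.006 m and z of bottle_b_mid in the frame of socket_1 below 0.017 m) or (horizontal distance between bottle_b_mid and socket_2 below 0.006 m and z of bottle_b_mid in the frame of socket_2 below 0.017 m)) and ((horizontal distance between bottle_c_mid and socket_0 below 0.006 m and z of bottle_c_mid in the frame of socket_0 below 0.017 m) or (horizontal distance between bottle_c_mid and socket_1 below 0.006 m and z of bottle_c_mid in the frame of socket_1 below 0.017 m) or (horizontal distance between bottle_c_mid and socket_2 below 0.006 m and z of bottle_c_mid in the frame of socket_2 below 0.017 m)) and angle between each of bottle_a_mid, bottle_b_mid, bottle_c_mid's own z axis and vertical below 0.15 rad and value of joint valve_wheel between 12.316 and 12.816 rad and velocity of joint valve_wheel between -0.1 and 0.1 rad/s and contact force between the fingers and crank_handle above 2 N and horizontal distance between the grasp point and handle_mid below 0.015 m and distance between the grasp point and handle_mid below 0.03 m); the arm keeps its last pose, push and grip.
It fails at once if a bottle is knocked over (angle between any of bottle_a_mid, bottle_b_mid, bottle_c_mid's own z axis and vertical above 0.8 rad).
It fails at once if something else on the table is moved by more than 30 mm (distance of any of dropper, fluted_cutter, blossom_cutter, dough_lump, jigger, ball_end_tool, stick_b from where it was at the start of the episode above 0.03 m).
It also fails if it takes over 72 s, if anything falls off the work surface, if the arm or the gripper's body presses on something with over 40 N, if the wrist force passes 120 N, or if a joint passes its speed limit or range.

## Working session

There is one attempt and no reset: what is moved stays moved. The work goes in short steps, Python scripts to look and compute and a shell command to move; the robot and the scene stay as the last step left them, time stands still between calls to the robot, and variables do not carry over. Pictures are saved under pics/ and viewed, at most 10 in all, crops included, and the job is handed in when it is done.

```bash
mkdir -p pics; ls
cat > h.py <<'E'
import numpy as np, cv2
from cell import *
def grab(n):
    i=camera_info(n); p,d=camera(n); return p,d,i
def ray(i,u,v):
    K=np.array(i["intrinsics"]); k=i["k1"]
    x=(u-K[0,2])/K[0,0]; y=(v-K[1,2])/K[1,1]
    xd,yd=x,y
    for _ in range(20):
        r2=x*x+y*y; x=xd/(1+k*r2); y=yd/(1+k*r2)
    T=np.array(i["world_from_camera"]); return T[:3,3],T[:3,:3]@np.array([x,y,1.])
def plane(i,u,v,z):
    o,d=ray(i,u,v); return o+d*(z-o[2])/d[2]
def pt(i,d,u,v):
    o,r=ray(i,u,v); return o+r*d[int(v),int(u)]
def cloud(i,d):
    vv,uu=np.mgrid[0:400,0:640]
    K=np.array(i["intrinsics"]); k=i["k1"]
    xd=(uu-K[0,2])/K[0,0]; yd=(vv-K[1,2])/K[1,1]; x,y=xd.copy(),yd.copy()
    for _ in range(20):
        r2=x*x+y*y; x=xd/(1+k*r2); y=yd/(1+k*r2)
    P=np.stack([x*d,y*d,d],-1); T=np.array(i["world_from_camera"])
    P=P@T[:3,:3].T+T[:3,3]; P[d<=0]=np.nan; return P
def save(n,p): cv2.imwrite("pics/"+n,p[:,:,::-1])
E
python3 - <<'E'
from h import *
s=read_state(); print(s,grip_point_offset)
for n in("scene","side","wrist"):
    p,d,i=grab(n); save(n+"0.png",p); np.savez(n+"0.npz",p=p,d=d); print(n,np.round(i["world_from_camera"],3).tolist(),i["k1"],i["intrinsics"])
E
```

```text
pics
{'clock': 0.0, 'joints': array([-1.32360319e+00,  3.00447227e-01,  1.52158109e+00, -8.78474009e-06,
        1.32067681e+00, -6.66319936e-02]), 'qd': array([ 8.24579185e-04, -2.51434837e-04,  2.73152231e-05,  1.34879636e-04,
       -1.42929581e-04,  6.71724678e-04]), 'effort': array([ 2.63013448e-03, -5.31798470e+01, -3.52729261e+01,  7.09083793e-02,
        2.43888900e-02, -9.54641678e-05]), 'eef_pos': array([ 169.69988768, -522.89546336,  204.89941378]), 'eef_rot': array([-3.14048208e+00, -6.55816173e-05,  3.13827269e-01]), 'wrist_force': array([-0.11737272,  0.14044731,  0.09510004]), 'moment': array([-0.03904209, -0.03722751,  0.04613699]), 'finger_force': 0.0, 'finger_gap': 94.03402845076924} 18.8
scene [[0.881, -0.35, 0.317, 284.416], [-0.473, -0.635, 0.611, -628.818], [-0.013, -0.689, -0.725, 778.985], [0.0, 0.0, 0.0, 1.0]] 0.032132776949568884 [[398.3405861    0.         321.46654018]
 [  0.         398.3405861  197.85139817]
 [  0.           0.           1.        ]]
side [[-0.949, -0.19, 0.251, 294.66], [-0.315, 0.602, -0.734, 746.511], [-0.011, -0.776, -0.631, 801.77], [0.0, 0.0, 0.0, 1.0]] -0.07007021623642831 [[471.85950182   0.         315.69996197]
 [  0.         471.85950182 195.71299468]
 [  0.           0.           1.        ]]
wrist [[0.309, -0.919, -0.246, 241.229], [-0.951, -0.299, -0.079, -499.647], [-0.001, 0.258, -0.966, 384.199], [0.0, 0.0, 0.0, 1.0]] -0.05188039508925797 [[316.62889194   0.         320.54344242]
 [  0.         316.62889194 196.95740914]
 [  0.           0.           1.        ]]
```

```bash
python3 -m handwheel 2>&1 | head -5; python3 -c "
import cv2,numpy as np
a=[cv2.imread(f'pics/{n}0.png') for n in('scene','side')]
cv2.imwrite('pics/both0.png',np.vstack([cv2.resize(x,(480,300)) for x in a]))"
```

```text
invalid input
```

View pics/scene0.png

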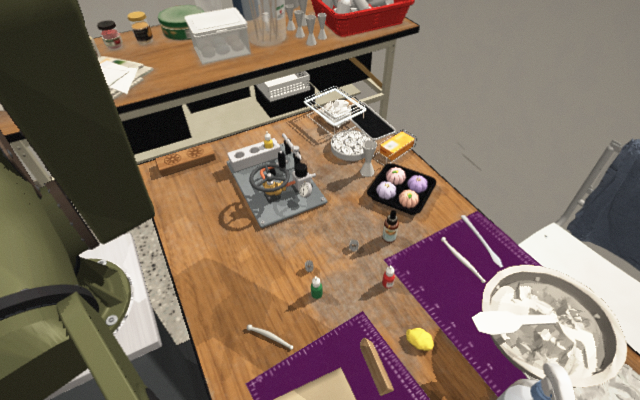

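View pics/side0.png

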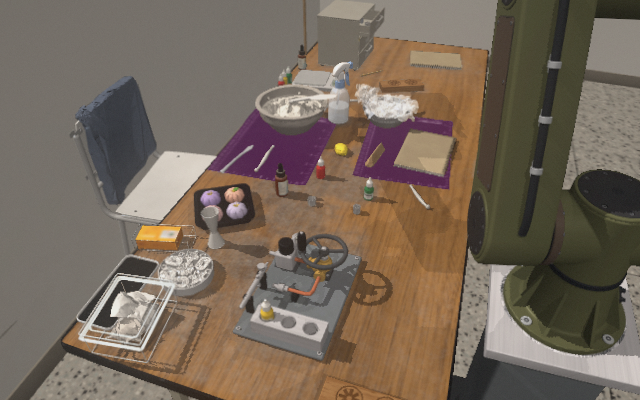

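The scene view shows the green bottle at (317,288), the red one at (389,277) and the station's wheel at (270,178). In the side view the same things are at (369,188), (320,168) and (323,252). The sockets there are at (288,322) and (310,328), with the yellow bottle at (266,311). I'll zoom in on both stations.

Run:
```python
from h import *
a=cv2.imread('pics/scene0.png')[120:230,215:335]; b=cv2.imread('pics/side0.png')[220:365,225:385]
a=cv2.resize(a,None,fx=3.3,fy=3.3,interpolation=cv2.INTER_CUBIC); b=cv2.resize(b,(400,363),interpolation=cv2.INTER_CUBIC)
cv2.imwrite('pics/crop0.png',np.hstack([a[:363,:],b]))
for n,boxes in(("scene",{"green":(300,265,335,305),"red":(375,258,402,292)}),("side",{"green":(355,172,382,205),"red":(308,150,332,185)})):
    z=np.load(n+"0.npz"); p,d=z['p'],z['d']; i=camera_info(n); P=cloud(i,d); hsv=cv2.cvtColor(p,cv2.COLOR_RGB2HSV)
    for c,(x0,y0,x1,y1) in boxes.items():
        Q=P[y0:y1,x0:x1].reshape(-1,3); Q=Q[Q[:,2]>8]; print(n,c,len(Q),np.round([np.nanmin(Q,0),np.nanmax(Q,0),np.nanmedian(Q,0)],1).tolist())
        T=Q[Q[:,2]>55]; print('  cap',len(T),T.mean(0).round(1))
```

```text
scene green 230 [[465.2, -236.6, 8.7], [499.2, -155.2, 70.4], [476.0, -228.2, 35.5]]
  cap 47 [ 477.  -224.1   60.3]
scene red 213 [[615.2, -288.9, 8.2], [668.4, -221.7, 71.1], [623.3, -280.6, 36.2]]
  cap 52 [ 626.2 -276.6   60. ]
side green 164 [[465.2, -227.7, 8.4], [499.0, -162.2, 68.3], [476.4, -213.2, 34.2]]
  cap 23 [ 477.3 -217.2   60.9]
side red 139 [[616.1, -277.1, 9.0], [640.0, -256.1, 69.2], [626.3, -266.8, 34.2]]
  cap 22 [ 627.4 -271.6   59.3]
```

View pics/crop0.png

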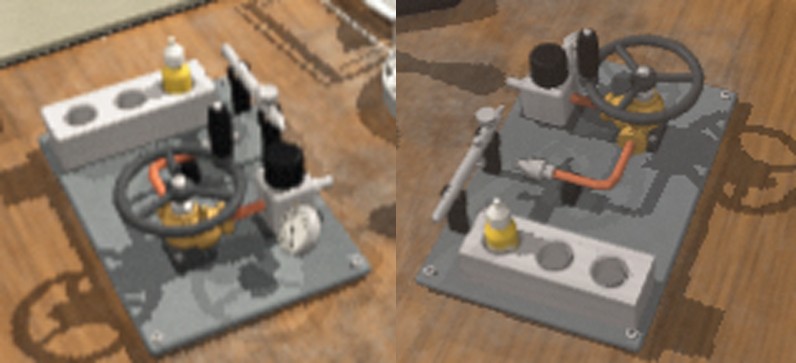

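Run:
```python
from h import *
from scipy.optimize import least_squares
for n,wb,hb,bb in(("scene",(240,155,298,200),(277,148,288,172),(225,140,285,170)),("side",(290,228,350,275),(295,230,306,256),(248,300,332,350))):
    z=np.load(n+"0.npz"); p,d=z['p'],z['d']; i=camera_info(n); P=cloud(i,d)
    # block top
    x0,y0,x1,y1=bb; Q=P[y0:y1,x0:x1].reshape(-1,3); T=Q[abs(Q[:,2]-50)<4]
    r=cv2.minAreaRect(T[:,:2].astype(np.float32)); print(n,"block",np.round(r[0],1),np.round(r[1],1),round(r[2],1),T[:,2].mean().round(1),len(T))
    x0,y0,x1,y1=wb; Q=P[y0:y1,x0:x1].reshape(-1,3); c0=np.nanmedian(Q[abs(Q[:,2]-88)<10],0)
    T=Q[(abs(Q[:,2]-87)<8)]
    f=least_squares(lambda q:np.hypot(T[:,0]-q[0],T[:,1]-q[1])-46,c0[:2],loss='soft_l1'); print(" wheel",f.x.round(1),c0,len(T),T[:,2].mean().round(1))
    x0,y0,x1,y1=hb; Q=P[y0:y1,x0:x1].reshape(-1,3); T=Q[(Q[:,2]>98)&(Q[:,2]<150)]; print(" handle",len(T),np.round([T.min(0),T.max(0),np.median(T,0)],1).tolist())
    x0,y0,x1,y1=bb; g=cv2.cvtColor(p,cv2.COLOR_RGB2HSV)
    Y=P[(g[...,0]>15)&(g[...,0]<40)&(g[...,1]>120)&(g[...,2]>80)&(P[...,2]>48)&(P[...,2]<100)]; Y=Y[np.hypot(*(Y[:,:2]-np.median(Y[:,:2],0)).T)<30]
    print(" yellow",len(Y),Y.mean(0).round(1))
    # dark holes in block top
    sub=p[y0:y1,x0:x1].astype(int).mean(2); print(np.percentile(sub,[5,50,95]))
```

```text
scene block [528.1 219. ] [108.4 160.4] 83.0 50.7 441
 wheel [505.6  80. ] [506.97200724  74.97360072  91.67394343] 490 91.1
 handle 109 [[539.4, 86.5, 98.7], [557.5, 101.9, 143.2], [546.7, 91.2, 124.3]]
 yellow 0 [nan nan nan]
[ 34.26666667 127.33333333 237.33333333]
side block [535.  248.4] [ 48.  167.1] 88.0 50.0 1140
 wheel [506.1  86.6] [505.08785833  86.14029869  90.65003876] 732 90.2
 handle 154 [[539.1, 92.2, 98.0], [557.6, 110.0, 144.0], [546.7, 104.7, 125.4]]
 yellow 60 [509.9 104.6  55.3]
[ 78.66666667 119.         195.66666667]<stdin>:14: RuntimeWarning: Mean of empty slice.
  ret = um.true_divide(
```

```bash
python3 -m handwheel '0.64 0.62 -0.05 -0.3 0.45; 0.64 0.62 -0.05 -0.3 0.45; 0.64 0.62 -0.05 -0.3 0.45; 0.64 0.62 -0.05 -0.3 0.45; 0.64 0.62 -0.05 -0.3 0.45; 0.64 0.62 -0.05 -0.3 0.45; 0.64 0.62 -0.05 -0.3 0.45; 0.64 0.62 -0.05 -0.3 0.45; 0.64 0.62 -0.05 -0.3 0.45; 0.64 0.62 -0.05 -0.3 0.45; 0.64 0.62 -0.05 -0.3 0.45; 0 0 0 0 0.45'
cat >> h.py <<'E'
def bottle(i,d,x,y,R=45,z0=8,z1=80):
    P=cloud(i,d).reshape(-1,3); m=(np.hypot(P[:,0]-x,P[:,1]-y)<R)&(P[:,2]>z0)&(P[:,2]<z1); return P[m]
E
python3 - <<'E'
from h import *
s=read_state(); print(s['clock'],s['eef_pos'].round(1),s['eef_rot'].round(3),s['finger_gap'])
p,d,i=grab("wrist"); save("w1.png",p); np.savez("w1.npz",p=p,d=d)
print(np.round(i["world_from_camera"],3).tolist())
T=bottle(i,d,477,-221,40,50,75); print(len(T), T.mean(0), T.min(0),T.max(0))
# sockets from side
z=np.load("side0.npz"); si=camera_info("side"); pp=z['p']; P=cloud(si,z['d'])
for n,u,v in(("s1",288.6,322.4),("s0",310.2,328.8),("h",301.8,234)): print(n,plane(si,u,v,50 if n!='h' else 140).round(1))
E
```

```text
clock: 1.15
eef_pos: [454.2, -246.6, 182.9]
eef_rot: [-3.141, 0.0, 0.028]
wrist_force: [-0.4, -0.6, -0.6]
finger_gap: 51.8
finger_force: 0.0
1.15 [ 454.2 -246.6  182.9] [-3.141  0.     0.028] 51.78007979868489
[[0.028, -0.966, -0.258, 529.282], [-1.0, -0.028, -0.006, -244.302], [-0.001, 0.258, -0.966, 362.087], [0.0, 0.0, 0.0, 1.0]]
228 [ 478.55558082 -221.69379005   58.04600197] [ 469.81923234 -229.30043581   50.68373488] [ 485.67494457 -213.51422084   68.63952916]
s1 [522.6 250.6  50. ]
s0 [478.7 251.6  50. ]
h [546.2 101.1 140. ]
```

View pics/w1.png

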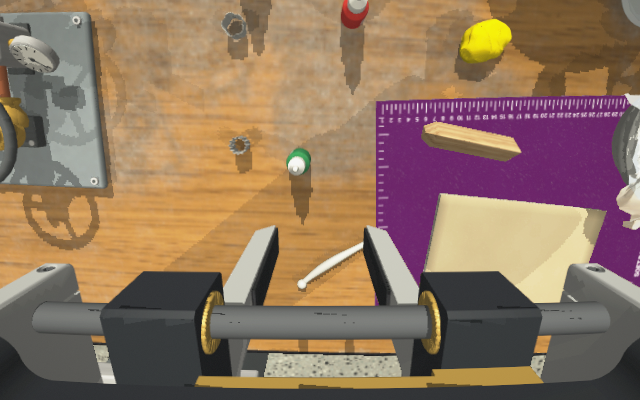

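Wrist view: green bottle's cap at (297,166), cutter at (240,145), red bottle at (355,10). The green bottle is free to approach.

```bash
python3 -m handwheel '0.29 0.32 -0.6 -0.3 0.45; 0.29 0.32 -0.6 0 0.45; 0 0 -0.6 0 0.45; 0 0 -0.4 0 0.45; 0 0 0 0 0.45; 0 0 0 0 0.45'
python3 - <<'E'
from h import *
s=read_state(); print(s['clock'],s['eef_pos'].round(1),s['eef_rot'].round(3),s['finger_gap'])
p,d,i=grab("wrist")
T=bottle(i,d,477,-221,30,52,75); print(len(T), T.mean(0), T.min(0),T.max(0), np.median(T,0))
E
```

```text
clock: 1.7
eef_pos: [473.9, -225.3, 95.4]
eef_rot: [-3.141, 0.001, -0.001]
wrist_force: [-0.5, 0.2, 0.4]
finger_gap: 51.7
finger_force: 0.0
1.7 [ 473.9 -225.3   95.4] [-3.141e+00  1.000e-03 -1.000e-03] 51.659217064689834
405 [ 479.4098482  -221.27025097   58.13857741] [ 468.82685023 -229.0034761    52.21456265] [ 486.16093153 -212.86363665   68.87454539] [ 479.88189482 -221.1756407    57.23946871]
```

```bash
python3 -m handwheel '0.09 0.1 -0.6 0 0.45; 0 0 -0.6 0 0.45; 0 0 -0.4 0 0.45; 0 0 -0.22 0 0.45; 0 0 0 0 0.45; 0 0 0 0 1; 0 0 0 0 1; 0 0 0 0 1; 0 0 0 0 1; 0 0 0 0 1' 15; python3 -m handwheel '0 0 0.2 0 1; 0 0 0.6 0 1;0 0 0.8 0 1; 0 0 0.8 0 1; 0 0 0 0 1; 0 0 0 0 1'
```

```text
clock: 2.58
eef_pos: [478.5, -221.0, 23.3]
eef_rot: [3.141, -0.001, -0.0]
wrist_force: [-1.2, -1.0, 3.2]
finger_gap: 24.1
finger_force: 15.0
clock: 3.08
eef_pos: [478.9, -221.1, 120.6]
eef_rot: [3.14, -0.003, -0.0]
wrist_force: [0.4, -0.2, -1.2]
finger_gap: 24.0
finger_force: 15.0
```

```bash
python3 -m handwheel '0 0.2 0.9 0 1; 0 0.6 0.8 0 1; 0 0.98 0.1 0 1; 0 1 0 0 1; 0.1 1 0 0 1; 0.1 1 0 0 1;0.1 1 0 0 1;0.1 1 0 0 1;0.1 1 0 0 1;0.1 1 0 0 1;0.1 1 0 0 1;0.1 1 0 0 1'; python3 -m handwheel '0.1 0.7 0 0 1; 0.1 0.3 0 0 1;0 0 0 0 1;0 0 0 0 1'
python3 - <<'E'
from h import *
s=read_state(); print(s['clock'],s['eef_pos'].round(1),s['eef_rot'].round(3),s['finger_gap'])
p,d,i=grab("wrist"); save("w2.png",p); np.savez("w2.npz",p=p,d=d)
P=cloud(i,d); Q=P.reshape(-1,3); T=Q[(abs(Q[:,2]-50)<4)&(Q[:,1]>200)&(Q[:,0]>430)]; r=cv2.minAreaRect(T[:,:2].astype(np.float32)); print(r,len(T),T[:,2].mean())
E
```

```text
clock: 4.08
eef_pos: [509.4, 212.4, 189.5]
eef_rot: [3.141, 0.002, -0.0]
wrist_force: [1.0, -0.9, -0.0]
finger_gap: 23.8
finger_force: 15.0
clock: 4.42
eef_pos: [517.6, 250.4, 189.3]
eef_rot: [3.141, 0.002, 0.001]
wrist_force: [-0.3, -1.3, -0.7]
finger_gap: 23.7
finger_force: 15.0
4.4167 [517.6 250.4 189.3] [3.141e+00 2.000e-03 1.000e-03] 23.685443807278403
((541.1250610351562, 247.79469299316406), (46.92034149169922, 146.9110870361328), 88.32579803466797) 3632 49.866909139637336
```

View pics/w2.png

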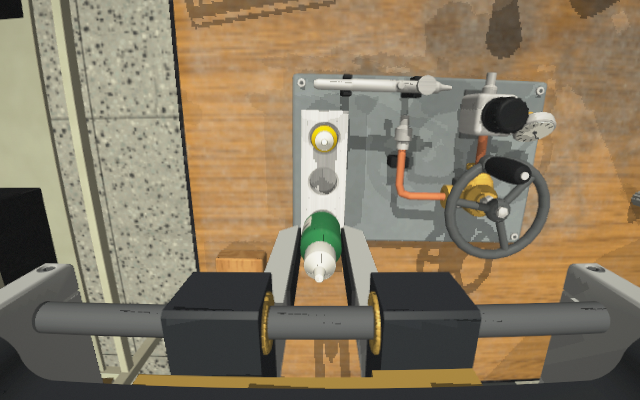

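Yellow bottle (socket_2) is at (324,138) and the empty socket_1 at (323,181). socket_0 is hidden behind the held green bottle. The handle is at (508,170), wheel centre at about (497,208).

Run:
```python
from h import *
z=np.load("w2.npz"); p,d=z['p'],z['d']; i=camera_info("wrist"); P=cloud(i,d)
print("rough s1",plane(i,323,181,50).round(1))
g=p[95:235,295:360].astype(int).mean(2)
# hole: pixels with depth lower than 45 inside block
m=((P[...,2]<46)&(P[...,2]>25)).astype(np.uint8); m[:160]=0;m[205:]=0;m[:,:304]=0;m[:,345:]=0
n,l,st,c=cv2.connectedComponentsWithStats(m); print([ (st[k].tolist(),c[k].round(1).tolist()) for k in range(1,n) if st[k][4]>50])
Q=P[100:235,295:355].reshape(-1,3); T=Q[abs(Q[:,2]-50)<2]
xy=T[:,:2]
for x in range(465,620,10):
    t=xy[abs(xy[:,0]-x)<5]; 
    if len(t): print(x,len(t),t[:,1].min().round(1),t[:,1].max().round(1))
print(T[:,0].min(),T[:,0].max())
hsv=cv2.cvtColor(p,cv2.COLOR_RGB2HSV)
Y=P[115:160,300:350].reshape(-1,3); Y=Y[Y[:,2]>55]; print("yellow",Y.mean(0),Y.min(0),Y.max(0)); Y=Y[Y[:,2]>88]; print(Y.mean(0))
for a,b in ((325,137.5),(324,139)): print(plane(i,a,b,95))
si=camera_info("side"); zz=np.load("side0.npz"); S=cloud(si,zz['d'])
m=((S[...,2]<46)&(S[...,2]>25)).astype(np.uint8); m[:312]=0;m[340:]=0;m[:,:276]=0;m[:,322:]=0
n,l,st,c=cv2.connectedComponentsWithStats(m); print([ (st[k].tolist(),c[k].round(1).tolist(),plane(si,*c[k],50).round(1)) for k in range(1,n) if st[k][4]>20])
Y=S[295:330,250:285].reshape(-1,3); Y=Y[(Y[:,2]>75)]; print("yellow side",Y.mean(0),len(Y))
```

```text
rough s1 [524.5 247.4  50. ]
[([310, 168, 27, 26, 555], [322.9, 180.7])]
465 2 270.9 270.9
475 39 226.0 270.9
485 130 226.0 270.7
495 347 225.2 270.5
505 403 225.3 270.4
515 222 224.6 270.3
525 175 224.7 270.1
535 271 224.9 269.9
545 441 224.0 269.8
555 354 224.2 269.6
565 193 223.6 269.5
575 252 223.6 269.3
585 438 223.1 269.2
595 259 223.1 269.1
468.5604233144273 595.2438616371733
yellow [569.6271939  247.01888631  78.10851206] [555.73233741 235.20006878  55.64767951] [580.46771739 259.05657488  99.65352146]
[568.30417612 247.09506726  91.44778558]
[572.14313345 246.14797153  95.        ]
[570.87455114 246.99899456  95.        ]
[([281, 317, 15, 11, 124], [288.2, 322.0], array([523.5, 250. ,  50. ])), ([303, 322, 16, 13, 133], [310.3, 328.5], array([478.7, 251. ,  50. ])), ([276, 330, 32, 10, 147], [287.8, 335.8], array([513.4, 279.1,  50. ]))]
yellow side [567.67225693 251.93326352  85.5452761 ] 84
```

Run:
```python
from h import *
z=np.load("w2.npz"); p,d=z['p'],z['d']; i=camera_info("wrist"); P=cloud(i,d).reshape(-1,3)
hz=189.3-22.9
for n,x,y,f in(("held",517.6,250.4,hz),("yellow",569.5,247,30)):
    for a,b in((48,56),(56,62),(64,70)):
        Q=P[(np.hypot(P[:,0]-x,P[:,1]-y)<20)&(P[:,2]>f+a)&(P[:,2]<f+b)]
        print(n,a,len(Q),Q.min(0).round(1),Q.max(0).round(1))
```

```text
held 48 570 [509.1 233.1 214.4] [528.5 267.6 222.4]
held 56 594 [510.1 233.2 222.4] [528.7 267.7 228.4]
held 64 305 [510.2 233.1 230.4] [528.6 267.5 236.3]
yellow 48 66 [560.3 238.7  79.2] [576.7 254.9  86. ]
yellow 56 186 [560.5 239.8  86. ] [575.4 254.8  91.9]
yellow 64 31 [566.  245.3  94.4] [570.9 249.6  99.7]
```

Run:
```python
from h import *
z=np.load("w2.npz"); p,d=z['p'],z['d']; i=camera_info("wrist"); P=cloud(i,d).reshape(-1,3)
Q=P[(abs(P[:,0]-517.6)<25)&(abs(P[:,1]-250.4)<10.5)&(P[:,2]>170)&(P[:,2]<250)]
print(Q[:,2].max())
for a in range(175,240,6):
    T=Q[abs(Q[:,2]-a)<3]
    if len(T): print(a,len(T),T.min(0).round(1),T.max(0).round(1))
```

```text
235.2244923106952
175 88 [523.8 240.  172.2] [530.  260.7 178. ]
181 100 [523.8 240.2 178. ] [530.  260.6 183.9]
187 114 [523.7 239.9 184. ] [530.1 260.8 190. ]
193 121 [524.  240.2 190.1] [529.9 260.6 196. ]
199 279 [510.4 239.9 196. ] [530.  260.9 202. ]
205 358 [511.4 240.  202. ] [528.7 260.7 207.9]
211 129 [517.6 242.2 208.2] [526.2 259.2 213.9]
217 162 [518.6 242.4 214. ] [525.9 258.7 219.9]
223 554 [509.1 242.6 220. ] [525.6 258.7 226. ]
229 137 [514.2 246.9 226. ] [521.4 254.9 232. ]
235 82 [514.8 248.9 232.1] [519.9 253.2 235.2]
```

```bash
python3 -m handwheel '0.17 -0.08 -0.6 -0.25 1; 0 0 -0.8 0 1; 0 0 -0.8 0 1; 0 0 -0.58 0 1; 0 0 0 0 1; 0 0 0 0 1; 0 0 0 0 1'
python3 - <<'E'
from h import *
s=read_state(); print(s['clock'],s['eef_pos'].round(1),s['eef_rot'].round(3))
p,d,i=grab("wrist"); np.savez("w3.npz",p=p,d=d); x,y,zt=s['eef_pos']; P=cloud(i,d).reshape(-1,3)
Q=P[(abs(P[:,0]-x)<25)&(abs(P[:,1]-y)<10.5)&(P[:,2]>zt-20)&(P[:,2]<zt+55)]
for a in range(int(zt)-15,int(zt)+50,6):
    T=Q[abs(Q[:,2]-a)<3]
    if len(T): print(a,len(T),T.min(0).round(1),T.max(0).round(1))
T=P[(abs(P[:,2]-50)<2)&(P[:,1]>210)&(P[:,1]<285)&(P[:,0]>470)]
for x in range(545,615,10):
    t=T[abs(T[:,0]-x)<5]; 
    if len(t): print(x,len(t),t[:,1].min().round(1),t[:,1].max().round(1))
print(T[:,0].max())
E
```

```text
clock: 5.05
eef_pos: [525.8, 246.9, 81.3]
eef_rot: [-3.141, -0.002, -0.023]
wrist_force: [-0.0, 0.3, -0.0]
finger_gap: 24.4
finger_force: 15.0
5.05 [525.8 246.9  81.3] [-3.141e+00 -2.000e-03 -2.300e-02]
66 93 [532.4 236.5  63.1] [538.2 257.2  69. ]
72 95 [532.3 236.6  69. ] [538.2 257.   75. ]
78 103 [531.6 236.4  75. ] [538.  257.2  81. ]
84 132 [531.6 236.6  81. ] [538.2 257.   87. ]
90 235 [517.7 236.4  87. ] [537.8 257.3  93. ]
96 411 [519.4 236.6  93. ] [536.9 257.4  98.5]
102 116 [525.6 239.3  99.4] [533.9 256.3 105. ]
108 155 [526.4 239.5 105.1] [533.8 256.  110.9]
114 543 [516.8 239.7 111.1] [533.6 255.9 117. ]
120 164 [522.1 243.5 117. ] [529.8 252.5 122.9]
126 91 [522.4 246.  123. ] [527.5 250.4 126.9]
545 929 225.1 270.8
555 722 224.4 270.3
565 416 224.4 270.5
575 506 224.4 270.0
585 1021 223.8 270.0
595 554 223.8 269.7
605 3 229.7 230.4
614.1055050955532
```

```bash
python3 -m handwheel '-0.02 0 -0.2 0 1; 0 0 -0.15 0 1; 0 0 -0.1 0 1; 0 0 -0.1 0 1; 0 0 0 0 1; 0 0 0 0 1'; python3 -m handwheel '0 0 -0.08 0 1; 0 0 0 0 1; 0 0 0 0 1'
```

```text
clock: 5.6
eef_pos: [524.1, 247.3, 57.2]
eef_rot: [3.141, 0.0, -0.022]
wrist_force: [-0.3, -0.2, -0.6]
finger_gap: 24.1
finger_force: 15.0
clock: 5.85
eef_pos: [524.1, 247.3, 54.2]
eef_rot: [3.142, 0.0, -0.022]
wrist_force: [-0.2, 0.2, -0.6]
finger_gap: 23.9
finger_force: 15.0
```

```bash
python3 -m handwheel '0 0 -0.03 0 1; 0 0 0 0 1; 0 0 0 0 0.6; 0 0 0 0 0.55; 0 0 0 0 0.5; 0 0 0 0 0.5; 0 0 0.4 0 0.5; 0 0 0.8 0 0.5; 0 0 0.8 0 0.5; 0 0 0.8 0 0.5; 0 0 0.5 0 0.5; 0 0 0 0 0.5'
python3 - <<'E'
from h import *
s=read_state(); print(s['clock'],s['eef_pos'].round(1),s['eef_rot'].round(3),s['finger_gap'])
p,d,i=grab("wrist"); save("w4.png",p); np.savez("w4.npz",p=p,d=d); P=cloud(i,d).reshape(-1,3)
for x in(524.5,569.5):
    T=P[(np.hypot(P[:,0]-x,P[:,1]-247)<20)&(P[:,2]>60)&(P[:,2]<110)]; N=T[T[:,2]>92]
    print(len(T),T[:,2].max().round(1),N.mean(0).round(1),T[T[:,2]>75].mean(0).round(1))
m=((P[:,2]<46)&(P[:,2]>25)&(abs(P[:,0]-480)<20)&(abs(P[:,1]-248)<20)); Q=P[m]; print(len(Q),Q.mean(0) if len(Q) else 0)
M=m.reshape(400,640); v,u=np.nonzero(M); print(u.min(),u.max(),v.min(),v.max(),plane(i,(u.min()+u.max())/2,(v.min()+v.max())/2,50)) if len(Q) else 0
E
```

```text
clock: 6.85
eef_pos: [525.6, 247.9, 189.9]
eef_rot: [-3.139, -0.007, -0.022]
wrist_force: [-0.3, -0.5, 0.9]
finger_gap: 46.9
finger_force: 0.0
6.85 [525.6 247.9 189.9] [-3.139 -0.007 -0.022] 46.909117531097586
511 98.5 [524.3 247.6  96.2] [525.5 247.4  87. ]
511 98.9 [568.8 247.7  96.8] [569.1 247.5  87.7]
486 [473.38990214 249.09323194  32.45090964]
309 334 218 242 [479.80114421 248.56336016  50.        ]
```

```bash
python3 -m handwheel '0.1 -0.6 0 0 0.45;0.2 -1 0 0 0.45;0.2 -1 0 0 0.45;0.2 -1 0 0 0.45;0.2 -1 0 0 0.45;0.2 -1 0 0 0.45;0.2 -1 0 0 0.45;0.2 -1 0 0 0.45;0.2 -1 0 0 0.45;0.2 -1 0 0 0.45;0.2 -1 0 0 0.45;0.2 -1 0 0 0.45';  python3 -m handwheel '0.2 -1 0 0 0.45; 0.1 -0.4 -0.6 0 0.45; 0 0 -0.8 0 0.45; 0 0 -0.4 0 0.45; 0 0 0 0 0.45; 0 0 0 0 0.45'
python3 - <<'E'
from h import *
s=read_state(); print(s['clock'],s['eef_pos'].round(1),s['eef_rot'].round(3),s['finger_gap'])
p,d,i=grab("wrist"); save("w5.png",p); P=cloud(i,d).reshape(-1,3)
T=P[(np.hypot(P[:,0]-627,P[:,1]+274)<30)&(P[:,2]>20)&(P[:,2]<75)]; N=T[T[:,2]>62]; C=T[T[:,2]>45]
print(len(T),T[:,2].max(),N.mean(0).round(1),C.mean(0).round(1),C.min(0),C.max(0))
E
```

```text
clock: 7.9
eef_pos: [615.7, -218.7, 183.3]
eef_rot: [-3.141, 0.002, -0.022]
wrist_force: [1.1, 0.4, -0.1]
finger_gap: 51.7
finger_force: 0.0
clock: 8.4
eef_pos: [627.6, -272.4, 111.7]
eef_rot: [-3.14, 0.002, -0.022]
wrist_force: [0.8, -0.2, 0.7]
finger_gap: 51.8
finger_force: 0.0
8.4 [ 627.6 -272.4  111.7] [-3.14e+00  2.00e-03 -2.20e-02] 51.840803689348704
815 69.30336050738927 [ 629.1 -273.9   66.1] [ 630.7 -273.9   57. ] [ 620.3478398  -282.12228838   45.19518269] [ 637.26712803 -266.02131429   69.30336051]
```

```bash
python3 - <<'E'
from h import *
z=np.load("scene0.npz"); i=camera_info("scene"); print(pt(i,z['d'],391,230), plane(i,352,246,10))
E
python3 -m handwheel '0.03 -0.04 -0.6 0 0.45; 0 0 -0.7 0 0.45; 0 0 -0.6 0 0.45; 0 0 -0.2 0 0.45; 0 0 -0.1 0 0.45; 0 0 0 0 0.45; 0 0 0 0 0.45'
```

```text
[ 695.2134053  -185.35638205   52.57081069] [ 609.8446439  -155.02918394   10.        ]
clock: 9.03
eef_pos: [630.3, -274.7, 27.2]
eef_rot: [3.14, -0.003, -0.022]
wrist_force: [0.2, 0.2, 0.3]
finger_gap: 51.9
finger_force: 0.0
```

```bash
python3 -m handwheel '0 0 -0.1 0 0.45; 0 0 0 0 1; 0 0 0 0 1; 0 0 0 0 1; 0 0 0 0 1; 0 0 0 0 1; 0 0 0.2 0 1; 0 0 0.8 0 1; 0 0 1 0 1; 0 0 1 0 1; 0 0 1 0 1; 0 0 0.2 0 1' 15; python3 -m handwheel '-0.2 0.8 0 0 1; -0.28 1 0 0 1; -0.28 1 0 0 1;-0.28 1 0 0 1;-0.28 1 0 0 1;-0.28 1 0 0 1;-0.28 1 0 0 1;-0.28 1 0 0 1;-0.28 1 0 0 1;-0.28 1 0 0 1;-0.28 1 0 0 1;-0.28 1 0 0 1'
```

```text
clock: 10.03
eef_pos: [631.0, -275.1, 197.9]
eef_rot: [3.137, -0.01, -0.022]
wrist_force: [1.2, 0.1, 0.7]
finger_gap: 23.8
finger_force: 15.0
clock: 11.03
eef_pos: [497.2, 199.5, 189.8]
eef_rot: [-3.141, -0.001, -0.022]
wrist_force: [1.3, -0.1, 0.0]
finger_gap: 24.3
finger_force: 15.0
```

```bash
python3 -m handwheel '-0.25 0.8 0 0 1; -0.1 0.3 -0.5 0 1; 0 0 -0.8 0 1; 0 0 -0.8 0 1; 0 0 -0.4 0 1; 0 0 0 0 1; 0 0 0 0 1; 0 0 0 0 1'
cat > held.py <<'E'
from h import *
s=read_state(); print(s['clock'],s['eef_pos'].round(1),s['eef_rot'].round(3))
p,d,i=grab("wrist"); x,y,zt=s['eef_pos']; P=cloud(i,d).reshape(-1,3)
Q=P[(abs(P[:,0]-x)<25)&(abs(P[:,1]-y)<10.5)&(P[:,2]>zt-20)&(P[:,2]<zt+55)]
t=Q[:,2].max(); N=Q[Q[:,2]>t-5]; B=Q[Q[:,2]<zt]
print("nozzle",N.mean(0).round(1),"top",t.round(1),"foot",(t-68).round(1),"body x",(np.percentile(B[:,0],98)-12.5).round(1))
for x in(524.5,569.5):
    T=P[(np.hypot(P[:,0]-x,P[:,1]-247)<20)&(P[:,2]>60)&(P[:,2]<110)]; print(x,T[T[:,2]>92].mean(0).round(1),T[:,2].max())
E
python3 held.py
```

```text
clock: 11.7
eef_pos: [485.0, 241.9, 90.8]
eef_rot: [-3.141, -0.002, -0.022]
wrist_force: [0.9, -0.1, 0.2]
finger_gap: 24.1
finger_force: 15.0
11.7 [485.  241.9  90.8] [-3.141e+00 -2.000e-03 -2.200e-02]
nozzle [484.3 242.  136.6] top 138.6 foot 70.6 body x 484.8
524.5 [524.  247.4  96.4] 99.53016589085635
569.5 [568.1 247.6  96.6] 99.85097273285879
```

```bash
python3 -m handwheel '-0.11 0.16 0 0 1; 0 0 -0.15 0 1; 0 0 -0.2 0 1; 0 0 0 0 1; 0 0 0 0 1; 0 0 0 0 1'; python3 held.py
```

```text
clock: 12.25
eef_pos: [479.8, 248.0, 75.0]
eef_rot: [3.142, 0.0, -0.022]
wrist_force: [0.7, -0.8, 0.4]
finger_gap: 24.2
finger_force: 15.0
12.25 [479.8 248.   75. ] [ 3.142  0.    -0.022]
nozzle [479.2 248.1 120.8] top 123.2 foot 55.2 body x 479.5
524.5 [523.9 247.5  96.4] 98.69172899115921
569.5 [568.  247.8  96.7] 99.22045133082412
```

```bash
python3 -m handwheel '0.01 0.01 -0.15 0 1; 0 0 -0.15 0 1; 0 0 -0.1 0 1; 0 0 -0.08 0 1; 0 0 -0.05 0 1; 0 0 0 0 1; 0 0 0 0 1'; python3 held.py
```

```text
clock: 12.88
eef_pos: [480.2, 248.5, 53.8]
eef_rot: [3.142, 0.0, -0.022]
wrist_force: [1.0, -0.1, -0.2]
finger_gap: 24.2
finger_force: 15.0
12.8833 [480.2 248.5  53.8] [ 3.142  0.    -0.022]
nozzle [479.6 248.7  99.4] top 101.8 foot 33.8 body x 492.4
524.5 [524.  247.5  96.4] 99.00745358035473
569.5 [568.  247.7  96.7] 99.20507374580893
```

```bash
python3 -m handwheel '0 0 -0.04 0 1; 0 0 0 0 1; 0 0 0 0 0.6; 0 0 0 0 0.55; 0 0 0 0 0.5; 0 0 0 0 0.5; 0 0 0.4 0 0.5; 0 0 0.8 0 0.5; 0 0 0.8 0 0.5; 0 0 0.8 0 0.5; 0 0 0.8 0 0.5; 0 -0.4 0 0 0.5'; python3 -m handwheel '0.2 -0.8 0 0 0.4; 0.2 -0.9 0 0 0.4; 0.2 -0.8 0 0 0.4; 0.2 -0.4 0 0 0.4; 0 0 0 0 0.4; 0 0 0 0 0.4'
python3 - <<'E'
from h import *
from scipy.optimize import least_squares
s=read_state(); print(s['clock'],s['eef_pos'].round(1),s['eef_rot'].round(3),s['finger_gap'])
p,d,i=grab("wrist"); save("w6.png",p); np.savez("w6.npz",p=p,d=d); P=cloud(i,d).reshape(-1,3)
for x,y in((479.8,248.5),(524.5,247.5),(569.5,247)):
    T=P[(np.hypot(P[:,0]-x,P[:,1]-y)<20)&(P[:,2]>60)&(P[:,2]<110)]; print(x,len(T),T[T[:,2]>92].mean(0).round(1),T[:,2].max()) if len(T) else print(x,0)
T=P[(P[:,2]>100)&(P[:,2]<150)&(np.hypot(P[:,0]-548,P[:,1]-98)<25)]; 
for a in range(105,150,8):
    t=T[abs(T[:,2]-a)<4]; print(a,len(t),t.min(0).round(1),t.max(0).round(1)) if len(t) else 0
T=P[(P[:,2]>80)&(P[:,2]<96)&(abs(np.hypot(P[:,0]-506,P[:,1]-83)-46)<14)]
f=least_squares(lambda q:np.hypot(T[:,0]-q[0],T[:,1]-q[1])-46,[506,83],loss='soft_l1'); print("wheel",f.x,len(T),np.median(T[:,2]),np.ptp(T,0))
E
```

```text
clock: 13.93
eef_pos: [481.9, 234.5, 202.6]
eef_rot: [-3.138, -0.008, -0.021]
wrist_force: [1.2, -0.1, 1.0]
finger_gap: 46.9
finger_force: 0.0
clock: 14.43
eef_pos: [512.3, 116.0, 196.2]
eef_rot: [-3.141, 0.0, -0.024]
wrist_force: [0.6, 0.0, -0.8]
finger_gap: 56.4
finger_force: 0.0
14.4333 [512.3 116.  196.2] [-3.141  0.    -0.024] 56.384257540897266
479.8 577 [479.2 247.9  95.5] 99.1830959894736
524.5 566 [523.  246.3  96. ] 98.9006441786928
569.5 638 [568.6 246.7  96.2] 99.95581504961075
105 6 [549.   98.1 104. ] [557.4 107.5 108.7]
113 24 [550.4  92.9 109.2] [557.5 107.6 116.5]
121 27 [546.7  92.6 117. ] [557.5 107.2 125. ]
129 61 [543.1  90.  125.1] [557.2 107.3 132.8]
137 311 [540.8  90.5 133.1] [556.4 106.7 140.9]
145 43 [546.1  95.8 141. ] [552.1 101.  142.7]
wheel [506.27044698  83.7890819 ] 2762 90.66827757717584 [100.89901518 100.64884276   8.41675623]
```

View pics/w6.png

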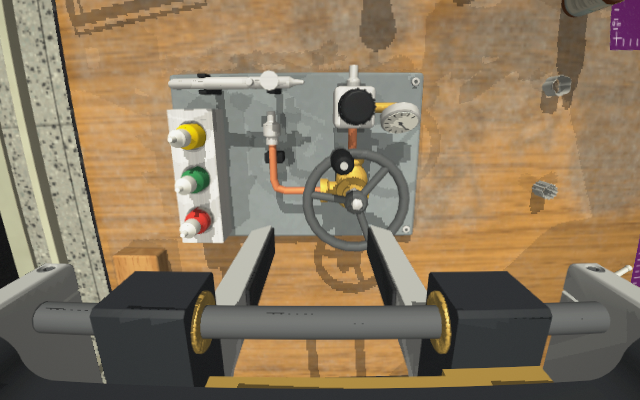

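All three bottles stand in their sockets: yellow (193,136), green (195,180), red (196,222). The handle is at (342,160) and the wheel hub at (357,203). Next I go to the handle.

```bash
python3 -m handwheel '0.5 -0.2 0 0 0.4; 0.42 -0.23 0 0 0.4; 0 0 -0.4 0 0.4; 0 0 0 0 0.4; 0 0 0 0 0.4'
python3 - <<'E'
from h import *
s=read_state(); print(s['clock'],s['eef_pos'].round(1))
p,d,i=grab("wrist"); P=cloud(i,d).reshape(-1,3)
T=P[(P[:,2]>100)&(P[:,2]<150)&(np.hypot(P[:,0]-548,P[:,1]-98)<20)]
for a in range(105,150,8):
    t=T[abs(T[:,2]-a)<4]; print(a,len(t),t.min(0).round(1),t.max(0).round(1)) if len(t) else 0
E
```

```text
clock: 14.9
eef_pos: [548.2, 100.3, 179.7]
eef_rot: [3.142, 0.002, -0.021]
wrist_force: [-0.4, -0.3, 0.3]
finger_gap: 56.5
finger_force: 0.0
14.9 [548.2 100.3 179.7]
105 33 [551.1  90.9 101.2] [558.2 106.9 109. ]
113 57 [550.6  89.5 109.1] [558.4 107.6 117. ]
121 68 [547.1  89.3 117. ] [558.3 107.3 124.8]
129 100 [547.3  89.4 125. ] [558.4 107.2 132.8]
137 345 [541.7  90.5 133.1] [557.9 106.3 141. ]
145 37 [546.1  95.9 141. ] [553.8 101.  142.7]
```

```bash
python3 -m handwheel '0.02 -0.05 -0.6 0 0.4; 0 0 -0.6 0 0.4; 0 0 -0.5 0 0.4; 0 0 -0.2 0 0.4; 0 0 0 0 0.4; 0 0 0 0 1; 0 0 0 0 1; 0 0 0 0 1; 0 0 0 0 1; 0 0 0 0 1; 0 0 0 0 1' 30
```

```text
clock: 15.87
eef_pos: [549.9, 97.3, 104.6]
eef_rot: [-3.141, -0.001, -0.022]
wrist_force: [-0.3, 0.0, 0.1]
finger_gap: 19.7
finger_force: 0.0
```

```bash
python3 -m handwheel '0 0 0 0 1; 0 0 0 0 1; 0 0 0 0 1'
cat > tab.py <<'E'
import sys,numpy as np
a0,step,n=map(float,sys.argv[1:4]); r=46/40
p0=None
a=np.radians(a0+step*np.arange(int(n)+1)); c=np.round(r*np.c_[np.cos(a),np.sin(a)],2); d=np.diff(c,axis=0)
print("; ".join(f"{x:.2f} {y:.2f}" for x,y in d))
E
python3 tab.py 18.8 -20 18
cat > where.py <<'E'
from h import *
s=read_state(); A=np.array([506.3,83.8]); v=s['eef_pos'][:2]-A
print(s['clock'],s['eef_pos'].round(1),"r",np.hypot(*v).round(1),"ang",np.degrees(np.arctan2(v[1],v[0])).round(1),"F",s['wrist_force'].round(1),"M",s['moment'].round(2),"grip",s['finger_force'],s['finger_gap'])
E
python3 where.py
```

```text
clock: 16.12
eef_pos: [549.9, 97.3, 104.5]
eef_rot: [-3.141, -0.001, -0.022]
wrist_force: [0.9, 2.0, 2.3]
finger_gap: 17.5
finger_force: 30.0
0.06 -0.39; -0.08 -0.40; -0.20 -0.34; -0.32 -0.25; -0.37 -0.13; -0.40 0.01; -0.38 0.15; -0.30 0.26; -0.19 0.35; -0.06 0.39; 0.08 0.40; 0.20 0.34; 0.32 0.25; 0.37 0.13; 0.40 -0.01; 0.38 -0.15; 0.30 -0.26; 0.19 -0.35
16.1167 [549.9  97.3 104.5] r 45.7 ang 17.2 F [0.9 2.  2.3] M [ 0.24 -0.11 -0.03] grip 30.000084936618805 17.54124698454284
```

```bash
python3 -m handwheel '0.06 -0.39 0 0 1; -0.08 -0.40 -0.01 0 1; -0.20 -0.34 0 0 1; 0 0 0 0 1; 0 0 0 0 1'; python3 where.py
```

```text
clock: 16.53
eef_pos: [540.3, 51.6, 103.9]
eef_rot: [-3.141, 0.001, -0.023]
wrist_force: [-2.8, 1.0, 4.2]
finger_gap: 17.5
finger_force: 30.0
16.5333 [540.3  51.6 103.9] r 46.8 ang -43.4 F [-2.8  1.   4.2] M [0.17 0.8  0.01] grip 30.000255703926086 17.525064402127285
```

```bash
cat > chk.py <<'E'
from where import *
import sys
F=s['wrist_force']; sys.exit(int(np.hypot(F[0],F[1])>9))
E
M="python3 -m handwheel"
python3 -m handwheel '-0.32 -0.25 0 0 1; 0 0 0 0 1' 20 >/dev/null && python3 chk.py && python3 -m handwheel '-0.37 -0.13 0 0 1; 0 0 0 0 1' >/dev/null && python3 chk.py && python3 -m handwheel '-0.40 0.01 -0.01 0 1; 0 0 0 0 1' >/dev/null && python3 chk.py && python3 -m handwheel '-0.38 0.15 0 0 1; 0 0 0 0 1' >/dev/null && python3 chk.py && python3 -m handwheel '-0.30 0.26 0 0 1; 0 0 0 0 1' >/dev/null && python3 chk.py && python3 -m handwheel '-0.19 0.35 -0.01 0 1; 0 0 0 0 1' >/dev/null && python3 chk.py && python3 -m handwheel '-0.06 0.39 0 0 1; 0 0 0 0 1' >/dev/null && python3 chk.py
```

```text
16.7 [527.2  41.7 103.9] r 47.0 ang -63.6 F [-4.1  1.5  2.3] M [ 0.43  0.71 -0.03] grip 20.00207483768463 17.752577403711136
16.8667 [512.4  37.2 103.8] r 47.0 ang -82.6 F [-2.4  4.1  3.5] M [0.86 0.54 0.  ] grip 20.003579556941986 17.449157365488535
17.0333 [496.8  37.8 103.7] r 47.0 ang -101.7 F [-2.5  2.5  4.6] M [0.58 0.36 0.01] grip 20.004795491695404 17.46596767926666
17.2 [481.9  43.9 103.7] r 46.8 ang -121.4 F [-3.1 -0.1  3.7] M [ 0.19  0.47 -0.03] grip 20.00086784362793 17.60926675215191
17.3667 [470.3  54.3 103.7] r 46.6 ang -140.7 F [-3.6  0.7  3.5] M [ 0.17  0.58 -0.01] grip 20.000327825546265 17.786286202704897
17.5333 [462.8  68.3 103.4] r 46.2 ang -160.4 F [-6.4  0.4  9.3] M [0.07 1.31 0.03] grip 20.003453493118286 17.161454880937697
17.7 [460.4  84.  103.3] r 45.9 ang 179.7 F [-9.1  0.6  8.9] M [ 0.05  1.5  -0.08] grip 20.001944303512573 17.61746137251015
```

```bash
cat > chk.py <<'E'
from where import *
import sys
F=s['wrist_force'][:2]; u=v/np.hypot(*v); ft=F@np.array([-u[1],u[0]]); print("   tangential",ft.round(1),"radial",(F@u).round(1)); sys.exit(int(abs(ft)>8 or abs(F@u)>16))
E
python3 -m handwheel '0.06 0.40 0.01 0 1; 0 0 0 0 1' 20 >/dev/null && python3 chk.py && python3 -m handwheel '0.19 0.34 0 0 1; 0 0 0 0 1' >/dev/null && python3 chk.py && python3 -m handwheel '0.32 0.25 0 0 1; 0 0 0 0 1' >/dev/null && python3 chk.py && python3 -m handwheel '0.37 0.13 0 0 1; 0 0 0 0 1' >/dev/null && python3 chk.py && python3 -m handwheel '0.40 -0.01 -0.01 0 1; 0 0 0 0 1' >/dev/null && python3 chk.py && python3 -m handwheel '0.38 -0.15 0 0 1; 0 0 0 0 1' >/dev/null && python3 chk.py && python3 -m handwheel '0.30 -0.26 0 0 1; 0 0 0 0 1' >/dev/null && python3 chk.py && python3 -m handwheel '0.19 -0.35 0 0 1; 0 0 0 0 1' >/dev/null && python3 chk.py
```

```text
17.8667 [463.4  96.6 103.4] r 44.8 ang 163.4 F [ -2.1 -38.9   6.1] M [-7.83  0.4   0.15] grip 20.043252110481262 31.088770642636714
   tangential 37.9 radial -9.1
```

```bash
python3 -m handwheel '0 0 0 0 1; 0 0 0 0 1; 0 -0.05 0 0 1; 0 0 0 0 1'>/dev/null;python3 where.py; python3 -m handwheel '-0.03 -0.06 0 0 1; 0 0 0 0 1; 0 0 0 0 1'>/dev/null;python3 where.py;  python3 -m handwheel '0 -0.04 0 0 1; 0 0 0 0 1; 0 0 0 0 1'>/dev/null;python3 where.py
```

```text
18.2 [463.4  92.4 103.3] r 43.8 ang 168.7 F [ -2.8 -40.8   6.7] M [-7.8   0.53  0.21] grip 20.11766016483307 22.819104291704317
18.45 [462.6  90.2 103.4] r 44.2 ang 171.7 F [  1.  -39.2   5.5] M [-7.65 -0.11  0.13] grip 20.09098146110773 18.580011113752562
18.7 [462.6  89.2 103.5] r 44.1 ang 173.0 F [  0.2 -34.1   4.6] M [-6.66 -0.01  0.13] grip 20.047431886196136 18.22953342147007
```

```bash
python3 tab.py 172.8 20 18; python3 -m handwheel '-0.03 -0.02 0 0 1; 0 0 0 0 1; 0 0 0 0 1' 25 >/dev/null;python3 where.py
```

```text
0.02 -0.39; 0.15 -0.37; 0.27 -0.30; 0.36 -0.18; 0.40 -0.05; 0.39 0.09; 0.33 0.22; 0.24 0.31; 0.12 0.39; -0.02 0.39; -0.15 0.37; -0.27 0.30; -0.36 0.18; -0.40 0.05; -0.39 -0.09; -0.33 -0.22; -0.24 -0.31; -0.12 -0.39
18.95 [462.1  88.6 103.6] r 44.4 ang 173.7 F [  7.3 -32.3   0.2] M [-6.25 -1.23  0.08] grip 24.94144633412361 18.187212202015047
```

```bash
python3 -m handwheel '0 -0.03 0 0 1; 0 0 0 0 1; 0 0 0 0 1' >/dev/null;python3 where.py; python3 -m handwheel '0 -0.03 0 0 1; 0 0 0 0 1; 0 0 0 0 1' >/dev/null;python3 where.py; python3 -m handwheel '0 -0.03 0 0 1; 0 0 0 0 1; 0 0 0 0 1' >/dev/null;python3 where.py; python3 -m handwheel '0 -0.03 0 0 1; 0 0 0 0 1; 0 0 0 0 1' >/dev/null;python3 where.py
```

```text
19.2 [462.2  87.9 103.6] r 44.3 ang 174.7 F [  7.1 -26.5   0.9] M [-5.33 -1.14  0.1 ] grip 24.90624725818634 17.901911552787887
19.45 [462.1  87.2 103.6] r 44.3 ang 175.6 F [  6.1 -23.2   0.4] M [-4.51 -1.15  0.08] grip 24.920169711112976 17.453837837017517
19.7 [462.1  86.6 103.7] r 44.3 ang 176.4 F [  5.8 -17.9   0.9] M [-3.57 -1.08  0.07] grip 24.899122416973114 17.534063311641386
19.95 [462.1  85.9 103.7] r 44.2 ang 177.3 F [  6.  -12.7   0.6] M [-2.7  -1.08  0.09] grip 24.93226021528244 17.371206518087753
```

```bash
python3 -m handwheel '-0.03 -0.03 0 0 1; 0 -0.03 0 0 1; 0 0 0 0 1; 0 0 0 0 1' >/dev/null;python3 where.py; python3 tab.py 179 20 18
```

```text
20.2833 [461.7  84.5 103.9] r 44.6 ang 179.1 F [11.6 -4.1 -4.4] M [-0.7  -2.31 -0.01] grip 24.95670586824417 17.62712726090693
0.06 -0.39; 0.20 -0.35; 0.30 -0.27; 0.37 -0.14; 0.40 -0.01; 0.38 0.13; 0.31 0.26; 0.20 0.34; 0.08 0.39; -0.06 0.39; -0.20 0.35; -0.30 0.27; -0.37 0.14; -0.40 0.01; -0.38 -0.13; -0.31 -0.26; -0.20 -0.34; -0.08 -0.39
```

```bash
cat > chk.py <<'E'
from where import *
import sys
F=s['wrist_force'][:2]; u=v/np.hypot(*v); ft=F@np.array([-u[1],u[0]]); print("   tangential",ft.round(1),"radial",(F@u).round(1)); sys.exit(int(abs(ft)>14 or abs(F@u)>20))
E
python3 -m handwheel '0.09 -0.39 0 0 1; 0 0 0 0 1' >/dev/null && python3 chk.py && python3 -m handwheel '0.20 -0.35 0 0 1; 0.30 -0.27 0 0 1; 0 0 0 0 1' >/dev/null && python3 chk.py && python3 -m handwheel '0.37 -0.14 0.01 0 1; 0.40 -0.01 0 0 1; 0 0 0 0 1' >/dev/null && python3 chk.py && python3 -m handwheel '0.38 0.13 0 0 1; 0.31 0.26 0 0 1; 0 0 0 0 1' >/dev/null && python3 chk.py && python3 -m handwheel '0.20 0.34 0.01 0 1; 0.08 0.39 0 0 1; 0 0 0 0 1' >/dev/null && python3 chk.py
```

```text
20.45 [464.3  68.5 103.8] r 44.7 ang -159.9 F [ 2.  -1.2  3.2] M [-0.18 -0.62 -0.01] grip 24.992870092391968 17.554353010647663
   tangential 1.8 radial -1.4
20.7 [484.6  43.6 103.9] r 45.7 ang -118.4 F [-0.4 -4.7  8. ] M [-0.8   0.04  0.04] grip 25.000438392162323 17.403073366413032
   tangential 1.9 radial 4.3
20.95 [515.9  37.9 104.2] r 46.9 ang -78.1 F [ 3.2 -9.4  7.7] M [-1.78 -0.64  0.01] grip 25.002829134464264 18.006190640064975
   tangential 1.2 radial 9.8
21.2 [544.1  54.7 104.6] r 47.7 ang -37.6 F [10.6 -4.5  7.8] M [-0.95 -1.82 -0.  ] grip 25.001881420612335 17.167377307156286
   tangential 2.9 radial 11.2
21.45 [554.   85.3 104.8] r 47.8 ang 1.8 F [8.9 2.8 5.7] M [ 0.66 -1.48 -0.03] grip 25.00236064195633 17.714954915332612
   tangential 2.5 radial 9.0
```

```bash
python3 -m handwheel '-0.06 0.39 0 0 1; -0.20 0.35 0 0 1; -0.30 0.27 0 0 1; 0 0 0 0 1' >/dev/null && python3 chk.py && python3 -m handwheel '-0.37 0.14 0 0 1; -0.40 0.01 0 0 1; -0.38 -0.13 0 0 1; 0 0 0 0 1' >/dev/null && python3 chk.py && python3 -m handwheel '-0.31 -0.26 0.01 0 1; -0.20 -0.34 0 0 1; -0.08 -0.39 0 0 1; 0 0 0 0 1' >/dev/null && python3 chk.py && python3 -m handwheel '0.06 -0.39 0 0 1; 0.20 -0.35 0 0 1; 0.30 -0.27 0.01 0 1; 0 0 0 0 1' >/dev/null && python3 chk.py && python3 -m handwheel '0.37 -0.14 0 0 1; 0.40 -0.01 0 0 1; 0.38 0.13 0 0 1; 0 0 0 0 1' >/dev/null && python3 chk.py
```

```text
21.7833 [528.6 124.9 104.4] r 46.7 ang 61.5 F [-2.7 -1.7  9.6] M [-0.47  0.79  0.  ] grip 25.012884736061096 17.526493950505117
   tangential 1.6 radial -2.8
22.1167 [483.4 122.9 104.6] r 45.3 ang 120.3 F [  3.7 -11.4   3.6] M [-2.2  -0.69  0.04] grip 24.9943408370018 17.533136689025586
   tangential 2.6 radial -11.7
22.45 [461.2  83.6 105.2] r 45.1 ang -179.7 F [ 4.4 -1.9  0.7] M [-0.39 -0.83  0.  ] grip 24.99880760908127 17.666080915267887
   tangential 1.9 radial -4.4
22.7833 [484.2  43.4 105.4] r 46.1 ang -118.6 F [-0.6 -4.2  7.7] M [-0.71  0.09 -0.04] grip 25.001446902751923 17.7173332148746
   tangential 1.5 radial 4.0
23.1167 [531.2  43.6 105.7] r 47.3 ang -58.2 F [ 7.1 -6.6 11.5] M [-1.26 -1.12 -0.01] grip 25.004695057868958 17.945082257027945
   tangential 2.5 radial 9.4
```

Tracking is clean, so I finish the second turn back to the closed bearing (x≈461, y≈84.3).

```bash
python3 -m handwheel '0.31 0.26 0 0 1; 0.20 0.34 0 0 1; 0.08 0.39 0 0 1; 0 0 0 0 1' >/dev/null && python3 chk.py && python3 -m handwheel '-0.06 0.39 0 0 1; -0.20 0.35 0 0 1; -0.30 0.27 0.01 0 1; 0 0 0 0 1' >/dev/null && python3 chk.py && python3 -m handwheel '-0.37 0.14 0 0 1; -0.40 0.01 0 0 1; -0.38 -0.13 0 0 1; 0 0 0 0 1' >/dev/null && python3 chk.py && python3 -m handwheel '-0.31 -0.26 0.01 0 1; -0.20 -0.34 0 0 1; -0.08 -0.39 0 0 1; 0 0 0 0 1; 0 0 0 0 1; 0 0 0 0 1' >/dev/null && python3 chk.py
python3 - <<'E'
from h import *
p,d,i=grab("wrist"); save("w7.png",p); P=cloud(i,d).reshape(-1,3)
for x,y in((479.8,248.5),(524.5,247.5),(569.5,247)):
    T=P[(np.hypot(P[:,0]-x,P[:,1]-y)<20)&(P[:,2]>60)&(P[:,2]<110)]; print(x,len(T),T[T[:,2]>92].mean(0).round(1),T[:,2].max()) if len(T) else print(x,0)
T=P[(P[:,2]>112)&(P[:,2]<152)&(abs(P[:,1]-84)<8)&(abs(P[:,0]-461)<14)]; print(T[:,2].max(),T[T[:,2]>T[:,2].max()-6].mean(0))
E
```

```text
23.45 [553.9  85.3 105.9] r 47.6 ang 1.8 F [ 6.6  2.4 10.6] M [ 0.55 -1.03 -0.04] grip 25.00214785337448 17.015927407262552
   tangential 2.2 radial 6.7
23.7833 [528.6 124.8 105.7] r 46.7 ang 61.5 F [-3.9 -2.2 10.7] M [-0.56  0.82  0.  ] grip 25.016566514968872 17.866752066646683
   tangential 2.3 radial -3.8
24.1167 [483.4 123.2 106. ] r 45.6 ang 120.2 F [ 2.2 -9.3  6.2] M [-2.01 -0.54 -0.03] grip 25.00698834657669 17.765773300179262
   tangential 2.8 radial -9.1
24.6167 [460.9  84.9 106.3] r 45.5 ang 178.6 F [ 1.3 -2.7  7.1] M [-0.42 -0.3  -0.03] grip 24.998247027397156 17.27183683350815
   tangential 2.7 radial -1.4
479.8 1356 [479.  247.5  95.7] 98.83619165692932
524.5 1524 [523.1 246.   95.8] 99.1018937590766
569.5 1708 [568.  246.4  95.6] 98.80838608409783
151.9866774007911 [462.85304916  76.42602551 149.86162758]
```

View pics/w7.png

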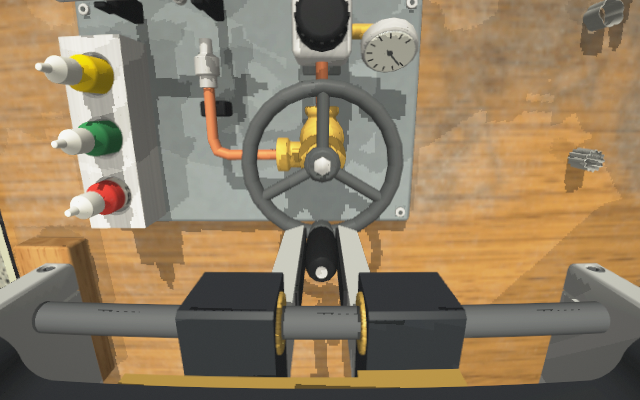

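The handle at (321,255) is in the pads, and all three bottles still stand in their sockets. The wheel is back at its closed bearing after two turns, so I hand in.

```bash
python3 -m handwheel '0 0 0 0 1; 0 0 0 0 1; 0 0 0 0 1; 0 0 0 0 1'; python3 -c "from cell import sign_off; print(sign_off())"
```

```text
clock: 25.0
eef_pos: [460.9, 85.2, 106.3]
eef_rot: [3.141, -0.001, -0.022]
wrist_force: [2.4, -0.8, 7.9]
finger_gap: 17.4
finger_force: 25.0
the job is handed in; nothing more can be done
None
```

I handed the job in at 25 s: both loose bottles are seated in their sockets, the valve was closed to its stop and reopened two turns by my tracking (within about 0.1 rad), and the gripper still holds the handle; sign-off returned no verdict.

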